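# Seat a milk sample bottle on the orbital shaker

### The job

Get the milk sample ready for mixing: take the capped milk bottle that stands on the bench and set it upright in the round seat in the middle of the shaker's small platform. The platform has stopped somewhere off-centre on its orbit, so feel for the seat with the bottle's foot, then press the bottle gently down between the spring fingers until its whole foot is fully home on the seat's floor with no edge riding on the rim, and let go. Do not force it, and leave the other things on the bench where they are.

Things in the scene. Friction and masses are not known exactly. Their poses are not given: they have to be found in the camera images.
- milk_bottle: upright clear bottle of milk, white ribbed screw cap (fixed to it): the only milk bottle standing on the bench top itself. Solid body 58 mm diameter up to 100 mm height, cap 52 mm diameter above, 112 mm tall, 0.12 to 0.2 kg. Its foot is flat, 58 mm across, with a sharp edge. Origin: centre of its underside, z up along its axis.
- shaker: compact orbital shaker, fixed: white housing 176 (x) x 152 (y) x 54 mm high, knob on its front (-x). Origin: centre of its underside, on the drive axis, z up. Above it a round aluminium platform (120 mm) carries a grey round seat (100 mm outside). Their centre lies 8 mm sideways from the drive axis, in a direction NOT measured; the drive holds it there. It must not bear over 30 N.
- rim_level (a point): point on the shaker's drive axis at the height of the seat's flat rim, 81 mm above the housing's underside. The rim is flat from 100 to 68 mm diameter; from there a 45-degree chamfer leads down to a round bore of 61 mm diameter. The seat's centre is 8 mm sideways from this point, direction unknown, so the bottle's foot lands on the rim unless it is found by feel.
- floor_level (a point): point on the drive axis at the height of the seat's floor, 70 mm above the housing's underside. Three spring fingers in the bore (slanted tips from 9 mm above the floor) carry the bottle's weight; a push of 5 to 15 N parts them, then they squeeze the foot with 8 N in all (counted in the 30 N). Platform and seat stand on rubber buffers: still up to 2 N, then sinking 1 mm per 4 N, 6 mm at most.
- cabinet_corner (a point): fixed obstacle: front left upper corner of the grey drawer cabinet, which stands right of the shaker and behind the right half of the bench's front strip; it extends from here to the right (-y) and back (+x), down to the bench. Its black drawer handles stand 30 mm out of the front. Carry the bottle round it or above it.
- sample_jar: bystander: white sample jar with red screw lid, 54 mm diameter, 69 mm tall, standing upright. Origin: centre of its underside.
- tape_roll: bystander: roll of beige indicator tape lying flat, 58 mm diameter, 19 mm high. Origin: centre of its underside.
- spare_cap: bystander: loose white bottle cap, 52 mm diameter, 24 mm high. Origin: centre of its underside.
Not all that is in view belongs to the job. Leave any green or turquoise look-alike of the milk_bottle alone.

How it is judged:
At the end, for the whole second after the job is handed in: The milk bottle stands released, upright (within 3.4 degrees) and at rest in the shaker's seat, its underside on the seat's floor: 66 to 72.5 mm above the shaker's origin and within 11 mm sideways of it (8 mm orbit plus the seat's clearance) (z of milk_bottle in the frame of shaker between 0.066 and 0.0725 m and horizontal distance between milk_bottle and shaker below 0.011 m and angle between milk_bottle's own z axis and vertical below 0.06 rad and linear speed of milk_bottle below 0.01 m/s); the robot touches nothing.
It fails at once if the shaker is forced (contact forces over 30 N) (contact force between shaker and anything else above 30 N).
It fails at once if the bottle is tipped over (angle between milk_bottle's own z axis and vertical above 0.5 rad).
It fails at once if the sample jar is moved (distance of sample_jar from where it was at the start of the episode above 0.02 m).
It fails at once if the tape roll is moved (distance of tape_roll from where it was at the start of the episode above 0.02 m).
It fails at once if the spare cap is moved (distance of spare_cap from where it was at the start of the episode above 0.02 m).
It also fails if it takes over 58 s, if anything falls off the work surface, if the arm or the gripper's body presses on something with over 40 N, if the wrist force passes 120 N, or if a joint passes its speed limit or range.

### The arm

A 7-joint arm with a two-finger parallel gripper is mounted at the origin on a cart in front of the work surface, level with it; the furniture and walls round the work are solid. World frame = base frame: x ahead of the robot, y to its left, z up, the work surface at z = 0. Lengths are in m, angles in rad, forces in N, time in s.
With the tool pointing down it reaches from about 0.4 to 0.85 m from the base axis. Payload 10.4 kg.
Tool frame: the origin (TCP) lies midway between the tips of the shut fingers; the grasp point (between the pads) lies 19 mm behind it; z points along the fingers, x is the direction in which the jaws open and shut, and the axes are right-handed (so a half turn about z gives the same grasp; the last joint's range is limited). The gripper opens to 85 mm and grips with 20 to 120 N. Pads are 22 mm wide; open, the fingers measure 114 mm over their backs; the gripper's body (76 mm by 85 mm) begins 54 mm behind the grasp point. The pads swing forward as they close: fully open they stand 13 mm farther back than shut.
Start: joints at [1.189, 0.332, -0.065, 1.46, 0.022, 1.35, -0.088], TCP at [0.219, -0.585, 0.231] pointing down, gripper open.
Joint ranges: [-2.6, 2.6], [-0.5, 2.12], [-1.47, 1.34], [0.16, 2.42], [-1.27, 4.41], [0.06, 2.06], [-2.6, 2.6]. Speed limits (rad/s): [2.22, 2.22, 2.79, 2.79, 3.14, 3.14, 3.14].

### API

Orientations are given as a unit quaternion [x, y, z, w].
In Python, from workcell import monitor, eyes, ticket, models gives the robot as it stands.
- The arm moves only by the tool servo_tool, never from a script. Its argument "motion" is a list of rows, each a list of 7 numbers: the opening, from 0 (shut) to 1 (fully open), then the shift along the tool's x, y, z in m, then the turn, a rotation vector about the tool's x, y, z in degrees. In form: [[fingers, tx, ty, tz, rx, ry, rz], ...]. A call has 1 to 20 rows; each row is the pose to reach, as a shift and turn from the pose commanded when the call began, along the tool's axes at that moment; what a row does not reach only later rows make up. A row lasts 1/8 s, in which the tool goes at most 62.5 mm and 10.7 degrees, less where a joint would pass 70% of its speed; a pose out of reach is approached as far as the arm can. A call with a gripper value outside its range is refused whole. The fingers move at their own pace and stop on an object; "grip_force" is the grip in N (left out, the last holds). Time passes only in rows, so rows that repeat a pose let the fingers close. It gives the time, the measured TCP pose, the force and the opening at its end, in the units of the state.
- monitor.get_obs(): the state, without advancing time (a new reading comes with each control period).
- eyes.camera(name): name is "scene" or "top" or "wrist"; returns (picture, depth): 384x512x3 uint8, blue, green, red; 384x512 float32, m along the optical axis (not along the pixel's ray), 0 where there is no reading.
- eyes.camera_info(name): a dict with "intrinsics" (3x3 intrinsics, pixels), "extrinsics" (4x4, takes a point from world to camera coordinates); the wrist camera has in their place "tool_from_camera" (4x4, takes a point from camera to tool coordinates, whose origin is the TCP and whose axes are the tool frame's). Camera axes: x right, y down, z forward; pixel columns grow to the right and rows downward; lengths in m; the calibration is good to about 2 mm. A picture is of the moment at which its call begins: read the wrist's pose just before it. camera_info takes no time and is no camera call.
- ticket.hand_in(): hands the job in, once; it reports no verdict.
Trained networks look in the newest picture that a camera, given by its name, has taken for a name from the list of things; names that differ only in an ending like _2 or _b are one class to them, and where a whole thing is asked for, a point or a joint stands for the part that bears it (a point fixed in the world has none). Each returns a list of dicts, best first, with "confidence" (0 to 1); they miss things now and then, are a little off and sometimes report something else, mostly with a low value. They report only what shows in the picture. A call takes as long as a camera call. They do not tell look-alikes from the thing itself.
- models.boxes_of(camera, thing): "point" ([x, y, z] in m, in the coordinates of the camera as it stood for that picture, good to about 4 mm: the middle of the surface that is visible of it).
The state is a dict: "clock": time; "joint_pos": joint angles; "joint_velocities": joint speeds; "tau": joint torques, N m; "position": TCP position; "ee_rot": TCP orientation; "ft_force": force on the tool from outside, world axes, zero at the start; "torque": the same for the moment, N m; "grip_width": opening from 0.0 (shut) to 1.0 (fully open).
Only numpy, scipy, OpenCV 4.12 (cv2) and the standard library are available. Lean on these libraries where they do the work, as an engineer would, in place of code of your own. Each camera call takes 0.05 s, during which the arm holds its last target. There are 200 camera calls.

## Working session

There is one attempt and no reset: what is moved stays moved. The work goes in short steps, Python scripts to look and compute and a tool call to move; the robot and the scene stay as the last step left them, time stands still between calls to the robot, and variables do not carry over. Pictures are saved under pics/ and viewed, about 8 in all and at most 12, crops included, and the job is handed in when it is done.

Besides the shell and the picture viewer there is one more tool, called after ">>>" as name([rows], argument=value, ...), one row to a line, values as JSON. servo_tool: Moves the arm, as the interface text tells. Its arguments: {"type":"object","properties":{"motion":{"type":"array"},"grip_force":{"type":"number"}},"required":["motion"]}

```bash
mkdir -p pics; cat > h.py <<'E'
import numpy as np, cv2
from scipy.spatial.transform import Rotation as R
from workcell import monitor, eyes, ticket, models
def T_cw(cam,obs=None):
    i=eyes.camera_info(cam)
    if cam!='wrist': return np.linalg.inv(np.array(i['extrinsics']))
    o=obs or monitor.get_obs()
    T=np.eye(4);T[:3,:3]=R.from_quat(o['ee_rot']).as_matrix();T[:3,3]=o['position']
    return T@np.array(i['tool_from_camera'])
def cloud(cam,d,T):
    K=np.array(eyes.camera_info(cam)['intrinsics']);v,u=np.indices(d.shape)
    p=np.stack([(u-K[0,2])/K[0,0]*d,(v-K[1,2])/K[1,1]*d,d],-1)
    return p@T[:3,:3].T+T[:3,3]
E
python3 - <<'E'
from h import *
o=monitor.get_obs();print({k:np.round(v,3) for k,v in o.items()})
print(eyes.camera_info('wrist'))
for c in ['scene','top']:
    p,d=eyes.camera(c);T=T_cw(c);cv2.imwrite(f'pics/{c}0.png',p);np.save(f'{c}0.npy',cloud(c,d,T))
    K=np.array(eyes.camera_info(c)['intrinsics'])
    for n in ['milk_bottle','shaker','rim_level','cabinet_corner','sample_jar','tape_roll','spare_cap']:
        try:
            for r in models.boxes_of(c,n)[:4]:
                x=np.array(r['point']);px=K@x;print(c,n,round(r['confidence'],2),(px[:2]/px[2]).round(),np.round(T[:3,:3]@x+T[:3,3],3))
        except Exception as e: print(n,e)
E
python3 -c "
import cv2,numpy as np
a=[cv2.imread(f'pics/{c}0.png') for c in('scene','top')]
cv2.imwrite('pics/s.png',a[0]);cv2.imwrite('pics/t.png',a[1])"
```

```text
{'clock': np.float64(0.0), 'joint_pos': array([ 1.189,  0.333, -0.065,  1.461,  0.022,  1.35 , -0.088]), 'joint_velocities': array([ 0.001,  0.001, -0.   ,  0.002, -0.001,  0.001, -0.   ]), 'tau': array([ 0.0000e+00, -6.2544e+01,  4.9000e-02, -3.9160e+01,  1.6000e-02,
        1.0000e-02, -0.0000e+00]), 'position': array([ 0.219, -0.585,  0.231]), 'ee_rot': array([ 0.822, -0.57 , -0.001, -0.   ]), 'ft_force': array([ 0.04 ,  0.222, -0.926]), 'torque': array([ 0.037,  0.011, -0.055]), 'grip_width': np.float64(1.001)}
{'intrinsics': array([[331.15456944,   0.        , 246.21287576],
       [  0.        , 331.15456944, 192.75797678],
       [  0.        ,   0.        ,   1.        ]]), 'tool_from_camera': array([[ 9.99999532e-01,  8.29066921e-04,  4.98381715e-04,
        -2.28957185e-04],
       [-9.33745286e-04,  9.61891502e-01,  2.73429820e-01,
        -6.90943341e-02],
       [-2.52697518e-04, -2.73430157e-01,  9.61891826e-01,
        -1.42054780e-01],
       [ 0.00000000e+00,  0.00000000e+00,  0.00000000e+00,
         1.00000000e+00]])}
scene milk_bottle 0.98 [255. 288.] [0.414 0.192
[... 477 characters left out ...]
.007  0.021]
scene spare_cap 0.59 [335. 166.] [ 0.404 -0.314  0.021]
top milk_bottle 0.9 [153. 179.] [0.534 0.289 0.112]
top milk_bottle 0.81 [245. 163.] [0.592 0.008 0.107]
top milk_bottle 0.66 [200. 166.] [0.587 0.154 0.054]
top milk_bottle 0.62 [247. 229.] [ 0.386 -0.006  0.017]
top shaker 0.58 [199. 167.] [0.584 0.156 0.054]
top rim_level 0.96 [200. 166.] [0.587 0.153 0.056]
cabinet_corner it knows: floor_level, milk_bottle, rim_level, sample_jar, shaker, spare_cap, tape_roll
top sample_jar 0.65 [293. 224.] [ 0.406 -0.153  0.066]
top tape_roll 0.69 [247. 228.] [ 0.389 -0.006  0.019]
top tape_roll 0.66 [293. 224.] [ 0.408 -0.153  0.067]
top spare_cap 0.7 [341. 225.] [ 0.406 -0.32   0.021]
```

View pics/scene0.png

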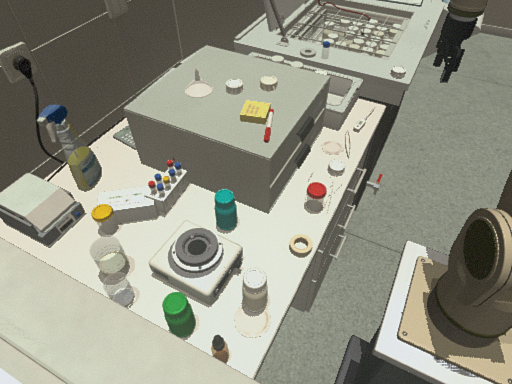

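View pics/top0.png

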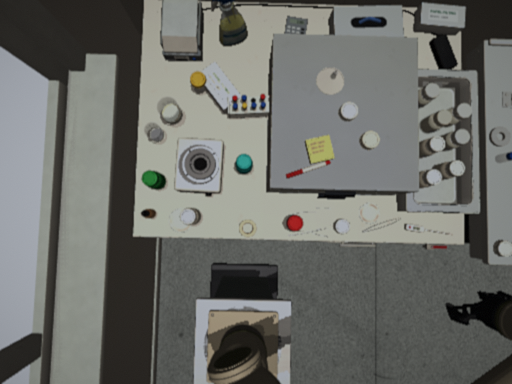

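```bash
python3 - <<'E'
from h import *
P=np.load('top0.npy').reshape(-1,3);S=np.load('scene0.npy').reshape(-1,3)
def fit(Q,z0,z1,c,r,n):
    q=Q[(Q[:,2]>z0)&(Q[:,2]<z1)&(np.hypot(*(Q[:,:2]-c).T)<r)]
    if len(q)<5: print(n,len(q));return
    (cx,cy),rr=cv2.minEnclosingCircle(q[:,:2].astype(np.float32));print(n,len(q),'mean',q.mean(0).round(4),'circ',round(cx,4),round(cy,4),round(rr,4))
for n,Q in(('top',P),('scene',S)):
    fit(Q,.105,.12,[.41,.185],.06,n+' bottle cap')
    fit(Q,.076,.086,[.587,.155],.08,n+' rim')
    fit(Q,.06,.075,[.587,.155],.09,n+' plat')
    q=Q[(Q[:,2]>.047)&(Q[:,2]<.058)&(abs(Q[:,0]-.587)<.12)&(abs(Q[:,1]-.155)<.1)]
    print(n,'housing',np.percentile(q,[1,99],axis=0).round(4),cv2.minAreaRect(q[:,:2].astype(np.float32)))
    q=Q[(Q[:,2]>.1)&(Q[:,2]<.4)&(Q[:,0]>.4)&(Q[:,0]<.9)&(Q[:,1]<-.03)&(Q[:,1]>-.4)];print('cab',np.percentile(q,[1,99],axis=0).round(3))
    q=Q[(abs(Q[:,0]-.43)<.12)&(abs(Q[:,1]-.3)<.05)&(Q[:,2]>.02)];print('near left',np.percentile(q,[2,98],axis=0).round(3))
a=cv2.imread('pics/scene0.png')[180:340,140:300];b=cv2.imread('pics/top0.png')[130:240,130:270]
cv2.imwrite('pics/c.png',np.hstack([cv2.resize(a,(400,400),interpolation=2),cv2.resize(b,(400,400),interpolation=2)]))
E
```

```text
top bottle cap 201 mean [0.4232 0.1791 0.1096] circ 0.4229 0.1792 0.0243
top rim 461 mean [0.5914 0.1511 0.0801] circ 0.5911 0.1516 0.0501
top plat 578 mean [0.5891 0.1493 0.0674] circ 0.5904 0.1554 0.0638
top housing [[0.5048 0.0841 0.0474]
 [0.6782 0.2329 0.0576]] ((0.5915188193321228, 0.15874096751213074), (0.15125040709972382, 0.17593954503536224), 88.36959838867188)
cab [[ 0.505 -0.396  0.14 ]
 [ 0.896 -0.065  0.239]]
near left [[0.418 0.274 0.026]
 [0.548 0.324 0.112]]
scene bottle cap 392 mean [0.4213 0.1816 0.1098] circ 0.4221 0.1803 0.0247
scene rim 777 mean [0.5898 0.1541 0.08  ] circ 0.5899 0.1519 0.0511
scene plat 911 mean [0.5818 0.1623 0.0679] circ 0.5907 0.1531 0.0605
scene housing [[0.5046 0.0877 0.0477]
 [0.6765 0.2354 0.0567]] ((0.5898351669311523, 0.16081255674362183), (0.1504499763250351, 0.17603594064712524), 87.96978759765625)
cab [[ 0.502 -0.393  0.104]
 [ 0.895 -0.063  0.238]]
near left [[0.413 0.284 0.024]
 [0.548 0.335 0.111]]
```

View pics/c.png

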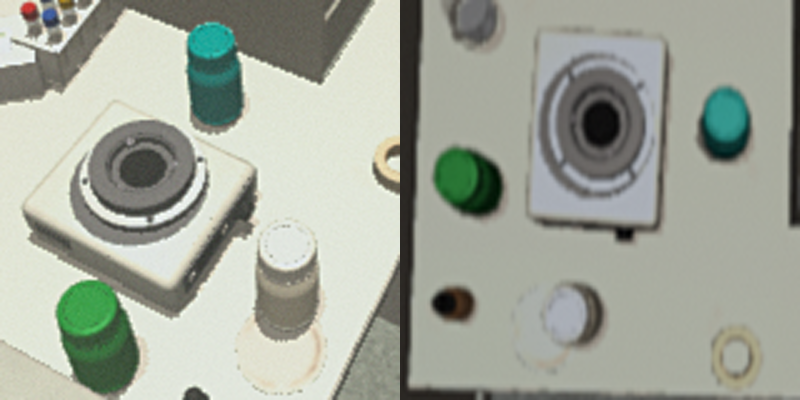

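>>> servo_tool([
  [1,-0.04,-0.045,-0.04,0,0,-8],
  [1,-0.08,-0.09,-0.07,0,0,-16],
  [1,-0.12,-0.135,-0.07,0,0,-24],
  [1,-0.16,-0.18,-0.07,0,0,-32],
  [1,-0.2,-0.225,-0.07,0,0,-40],
  [1,-0.24,-0.27,-0.07,0,0,-48],
  [1,-0.29,-0.3225,-0.07,0,0,-56],
  [1,-0.34,-0.342,-0.07,0,0,-62],
  [1,-0.4,-0.365,-0.06,0,0,-69.4],
  [1,-0.46,-0.388,-0.05,0,0,-69.4],
  [1,-0.52,-0.411,-0.04,0,0,-69.4],
  [1,-0.58,-0.434,-0.03,0,0,-69.4],
  [1,-0.645,-0.459,-0.02,0,0,-69.4],
  [1,-0.645,-0.459,-0.02,0,0,-69.4],
  [1,-0.645,-0.459,-0.02,0,0,-69.4],
  [1,-0.645,-0.459,-0.02,0,0,-69.4],
], grip_force=40)

```text
clock: 2.7
position: [0.423, 0.1789, 0.2513]
ee_rot: [1.0, -0.001, 0.0, 0.0]
ft_force: [-0.2, 0.3, -0.2]
grip_width: 1.0
```

```bash
python3 - <<'E'
from h import *
o=monitor.get_obs();print(o['clock'],o['position'].round(4),o['ee_rot'].round(4),o['joint_pos'].round(2),o['ft_force'].round(2))
T=T_cw('wrist',o);p,d=eyes.camera('wrist');cv2.imwrite('pics/w1.png',p)
Q=cloud('wrist',d,T).reshape(-1,3);Q=Q[d.ravel()>0]
for z0,z1,c in((.1,.12,[.4225,.18]),(.076,.086,[.5905,.152])):
    q=Q[(Q[:,2]>z0)&(Q[:,2]<z1)&(np.hypot(*(Q[:,:2]-c).T)<.07)]
    if len(q)>5:print(len(q),q.mean(0).round(4),cv2.minEnclosingCircle(q[:,:2].astype(np.float32)))
E
```

```text
2.7 [0.423  0.1789 0.2513] [ 1.e+00 -9.e-04  0.e+00  2.e-04] [ 0.48 -0.   -0.96  1.8  -0.    1.34 -0.48] [-0.19  0.33 -0.24]
2381 [0.4241 0.1815 0.1096] ((0.4239785075187683, 0.1803828328847885), 0.024948852136731148)
4991 [0.5927 0.1541 0.0801] ((0.5930221080780029, 0.15142494440078735), 0.050596222281455994)
```

View pics/w1.png

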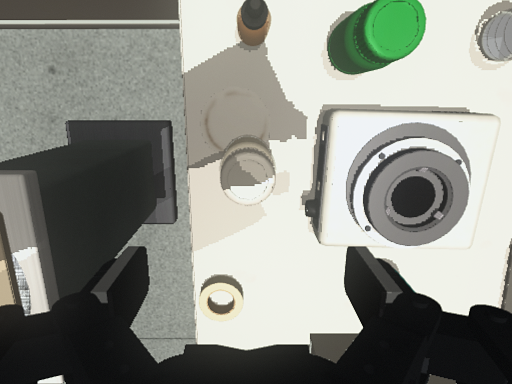

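>>> servo_tool([
  [1,0,-0.002,0.05,0,0,0],
  [1,0,-0.002,0.1,0,0,0],
  [1,0,-0.002,0.145,0,0,0],
  [1,0,-0.002,0.175,0,0,0],
  [1,0,-0.002,0.196,0,0,0],
  [1,0,-0.002,0.196,0,0,0],
  [1,0,-0.002,0.196,0,0,0],
  [0.6,0,-0.002,0.196,0,0,0],
  [0.6,0,-0.002,0.196,0,0,0],
  [0.4,0,-0.002,0.196,0,0,0],
  [0.4,0,-0.002,0.196,0,0,0],
  [0.4,0,-0.002,0.196,0,0,0],
  [0.4,0,-0.002,0.196,0,0,0],
], grip_force=40)

```text
clock: 4.38
position: [0.4235, 0.1819, 0.0562]
ee_rot: [1.0, -0.001, 0.001, 0.0]
ft_force: [-1.5, -1.7, 7.2]
grip_width: 0.668
```

>>> servo_tool([
  [0.4,0,0,-0.01,0,0,0],
  [0.4,0,0,-0.04,0,0,0],
  [0.4,0,0,-0.08,0,0,0],
  [0.4,0,0,-0.114,0,0,0],
  [0.4,0.03,0.005,-0.114,0,0,0],
  [0.4,0.07,0.012,-0.114,0,0,0],
  [0.4,0.11,0.02,-0.114,0,0,0],
  [0.4,0.145,0.026,-0.114,0,0,0],
  [0.4,0.168,0.029,-0.114,0,0,0],
  [0.4,0.168,0.029,-0.114,0,0,0],
  [0.4,0.168,0.029,-0.114,0,0,0],
  [0.4,0.168,0.029,-0.114,0,0,0],
])

```text
clock: 5.88
position: [0.5901, 0.1531, 0.1697]
ee_rot: [1.0, 0.0, 0.0, 0.0]
ft_force: [0.1, -0.4, -1.3]
grip_width: 0.665
```

```bash
python3 - <<'E'
from h import *
o=monitor.get_obs();print(o['clock'],o['position'].round(4),o['joint_pos'].round(2),o['ft_force'].round(2),o['torque'].round(3),o['grip_width'])
c=o['position'][:2]
for n in('scene','top'):
    p,d=eyes.camera(n);cv2.imwrite(f'pics/{n}2.png',p);T=T_cw(n);Q=cloud(n,d,T).reshape(-1,3);K=np.array(eyes.camera_info(n)['intrinsics'])
    for z in np.arange(.088,.16,.006):
        q=Q[(Q[:,2]>z)&(Q[:,2]<z+.006)&(np.hypot(*(Q[:,:2]-c).T)<.034)]
        if len(q)>8:
            # fit circle of r=29mm
            from scipy.optimize import least_squares
            f=least_squares(lambda a:np.hypot(q[:,0]-a[0],q[:,1]-a[1])-.029,c+[0.01,-.01],loss='soft_l1',f_scale=.002)
            print(n,z.round(3),len(q),f.x.round(4),q.mean(0).round(4))
    q=Q[(Q[:,2]>.076)&(Q[:,2]<.084)&(np.hypot(*(Q[:,:2]-c).T)<.07)];print(n,'rim',len(q),cv2.minEnclosingCircle(q[:,:2].astype(np.float32)))
a=cv2.imread('pics/scene2.png')[170:310,130:290];cv2.imwrite('pics/c2.png',cv2.resize(a,(640,560),interpolation=2))
E
```

```text
5.875 [0.5901 0.1531 0.1697] [ 0.33  0.48 -0.87  1.55  0.38  1.29 -0.59] [ 0.14 -0.35 -1.26] [-0.028  0.001  0.034] 0.6650853414871175
scene 0.118 35 [0.5892 0.1508] [0.5729 0.1689 0.1214]
scene 0.124 38 [0.5891 0.1512] [0.5737 0.1681 0.127 ]
scene 0.13 44 [0.5889 0.151 ] [0.5731 0.1682 0.1331]
scene 0.136 40 [0.5889 0.1511] [0.5725 0.1666 0.1389]
scene 0.142 43 [0.5889 0.151 ] [0.5743 0.1699 0.1449]
scene 0.148 46 [0.5889 0.1507] [0.5725 0.1679 0.1511]
scene 0.154 40 [0.5887 0.1508] [0.5749 0.1704 0.1573]
scene 0.16 36 [0.5885 0.1505] [0.5747 0.1719 0.1629]
scene rim 571 ((0.590225100517273, 0.152389258146286), 0.050284333527088165)
top rim 0 ((0.0, 0.0), 0.0)
```

View pics/c2.png

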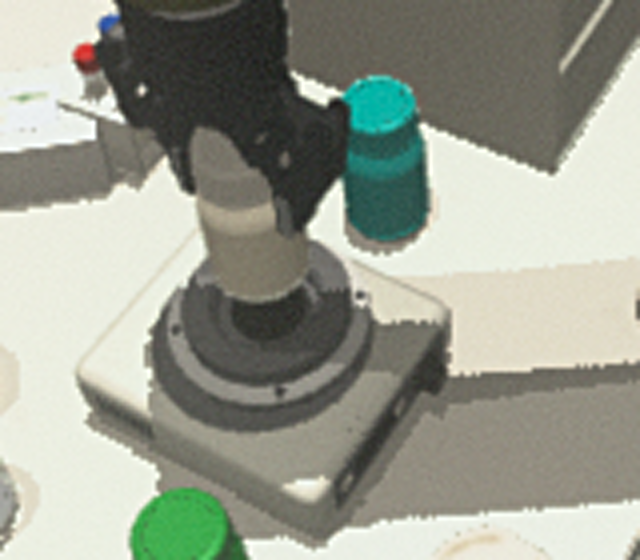

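>>> servo_tool([
  [0.4,0.001,-0.001,0.01,0,0,0],
  [0.4,0.001,-0.001,0.02,0,0,0],
  [0.4,0.001,-0.001,0.027,0,0,0],
  [0.4,0.001,-0.001,0.03,0,0,0],
  [0.4,0.001,-0.001,0.032,0,0,0],
  [0.4,0.001,-0.001,0.034,0,0,0],
  [0.4,0.001,-0.001,0.034,0,0,0],
  [0.4,0.001,-0.001,0.034,0,0,0],
])

```text
clock: 6.98
position: [0.5918, 0.1538, 0.1355]
ee_rot: [1.0, -0.0, 0.0, 0.0]
ft_force: [-1.0, 0.0, -1.9]
grip_width: 0.669
```

>>> servo_tool([
  [0.4,0,0,0.001,0,0,0],
  [0.4,0,0,0.002,0,0,0],
  [0.4,0,0,0.002,0,0,0],
  [0.4,0,0,0.002,0,0,0],
])

```text
clock: 7.48
position: [0.5918, 0.1538, 0.1333]
ee_rot: [1.0, -0.0, 0.0, 0.0]
ft_force: [0.9, -0.4, -1.6]
grip_width: 0.671
```

>>> servo_tool([
  [0.4,0,0,0.001,0,0,0],
  [0.4,0,0,0.002,0,0,0],
  [0.4,0,0,0.002,0,0,0],
  [0.4,0,0,0.002,0,0,0],
])

```text
clock: 7.98
position: [0.592, 0.1538, 0.1316]
ee_rot: [1.0, -0.0, 0.0, -0.0]
ft_force: [1.0, 0.6, 2.6]
grip_width: 0.67
```

>>> servo_tool([
  [0.4,0,0,0.001,0,0,0],
  [0.4,0,0,0.001,0,0,0],
  [0.4,0,0,0.001,0,0,0],
])

```text
clock: 8.35
position: [0.592, 0.1539, 0.1307]
ee_rot: [1.0, -0.0, 0.0, -0.0]
ft_force: [-0.0, -0.3, 5.5]
grip_width: 0.669
```

>>> servo_tool([
  [0.4,0,0,0.001,0,0,0],
  [0.4,0,0,0.001,0,0,0],
  [0.4,0,0,0.001,0,0,0],
])

```text
clock: 8.72
position: [0.5917, 0.1536, 0.1289]
ee_rot: [1.0, -0.0, -0.0, 0.0]
ft_force: [1.2, 0.5, -0.7]
grip_width: 0.667
```

>>> servo_tool([
  [0.4,0,0,0.001,0,0,0],
  [0.4,0,0,0.002,0,0,0],
  [0.4,0,0,0.002,0,0,0],
  [0.4,0,0,0.002,0,0,0],
])

```text
clock: 9.22
position: [0.5917, 0.1536, 0.1271]
ee_rot: [1.0, -0.0, -0.0, 0.0]
ft_force: [1.3, 0.4, -2.6]
grip_width: 0.667
```

>>> servo_tool([
  [0.4,0,0,0.001,0,0,0],
  [0.4,0,0,0.002,0,0,0],
  [0.4,0,0,0.002,0,0,0],
  [0.4,0,0,0.002,0,0,0],
])

```text
clock: 9.72
position: [0.5918, 0.1538, 0.1255]
ee_rot: [1.0, -0.0, 0.0, 0.0]
ft_force: [0.0, -1.4, 3.6]
grip_width: 0.671
```

>>> servo_tool([
  [0.4,0,0,0.001,0,0,0],
  [0.4,0,0,0.001,0,0,0],
  [0.4,0,0,0.001,0,0,0],
])

```text
clock: 10.1
position: [0.5918, 0.1538, 0.1247]
ee_rot: [1.0, -0.0, 0.0, 0.0]
ft_force: [-0.3, -1.0, 6.9]
grip_width: 0.664
```

>>> servo_tool([
  [0.7,0,0,0,0,0,0],
  [0.8,0,0,0,0,0,0],
  [1,0,0,0,0,0,0],
  [1,0,0,0,0,0,0],
  [1,0,0,0,0,0,0],
  [1,0,0,-0.02,0,0,0],
  [1,0,0,-0.05,0,0,0],
  [1,0,0,-0.09,0,0,0],
  [1,0,0,-0.14,0,0,0],
  [1,-0.06,0,-0.14,0,0,0],
  [1,-0.12,0,-0.14,0,0,0],
  [1,-0.16,0,-0.14,0,0,0],
  [1,-0.16,0,-0.14,0,0,0],
])

```text
clock: 11.72
position: [0.43, 0.1545, 0.2659]
ee_rot: [1.0, 0.0, 0.002, 0.002]
ft_force: [0.9, 0.1, -0.0]
grip_width: 1.0
```

```bash
python3 - <<'E'
from h import *
from scipy.optimize import least_squares
o=monitor.get_obs();print(o['clock'],o['position'].round(4),o['ft_force'].round(2),o['grip_width'])
ims=[];c=np.array([.591,.152])
for n in('scene','top','wrist'):
    T=T_cw(n,monitor.get_obs());p,d=eyes.camera(n);ims.append(p);Q=cloud(n,d,T).reshape(-1,3)
    q=Q[(Q[:,2]>.172)&(Q[:,2]<.2)&(np.hypot(*(Q[:,:2]-c).T)<.04)]
    if len(q)>20:
        q=q[np.hypot(*(q[:,:2]-np.median(q[:,:2],0)).T)<.022]
        A=np.c_[q[:,:2]-c,np.ones(len(q))];s=np.linalg.lstsq(A,q[:,2],rcond=None)[0]
        print(n,'captop',len(q),q.mean(0).round(4),np.median(q[:,2]).round(4),'slope',s[:2].round(3))
    for z in(.09,.11,.13,.15):
        q=Q[(Q[:,2]>z)&(Q[:,2]<z+.012)&(np.hypot(*(Q[:,:2]-c).T)<.04)]
        if len(q)>15: print(n,z,len(q),least_squares(lambda a:np.hypot(q[:,0]-a[0],q[:,1]-a[1])-.029,c+(0.01,-.01),loss='soft_l1',f_scale=.002).x.round(4))
a=ims[0][170:310,130:290];cv2.imwrite('pics/c3.png',np.hstack([cv2.resize(a,(440,385),interpolation=2),cv2.resize(ims[2],(360,385))]))
for n in['sample_jar','tape_roll','spare_cap']:
    for r in models.boxes_of('top',n)[:1]:
        T=T_cw('top');print(n,(T[:3,:3]@r['point']+T[:3,3]).round(3))
E
```

```text
11.725 [0.43   0.1545 0.2659] [ 0.95  0.08 -0.04] 0.9997122501681983
scene captop 301 [0.5871 0.1563 0.1793] 0.1797 slope [ 0.04  -0.047]
scene 0.09 78 [0.5913 0.1516]
scene 0.11 72 [0.5913 0.1516]
scene 0.13 109 [0.5918 0.1511]
scene 0.15 60 [0.5944 0.1485]
top captop 181 [0.59   0.151  0.1797] 0.1796 slope [ 0.015 -0.01 ]
top 0.11 16 [0.5919 0.1518]
top 0.13 36 [0.593  0.1526]
wrist captop 3096 [0.5884 0.1547 0.1796] 0.1799 slope [ 0.043 -0.024]
wrist 0.09 325 [0.5931 0.1518]
wrist 0.11 385 [0.5932 0.1517]
wrist 0.13 664 [0.5938 0.1513]
wrist 0.15 378 [0.5965 0.15  ]
sample_jar [ 0.406 -0.152  0.067]
tape_roll [ 0.388 -0.005  0.017]
spare_cap [ 0.402 -0.318  0.02 ]
```

View pics/c3.png

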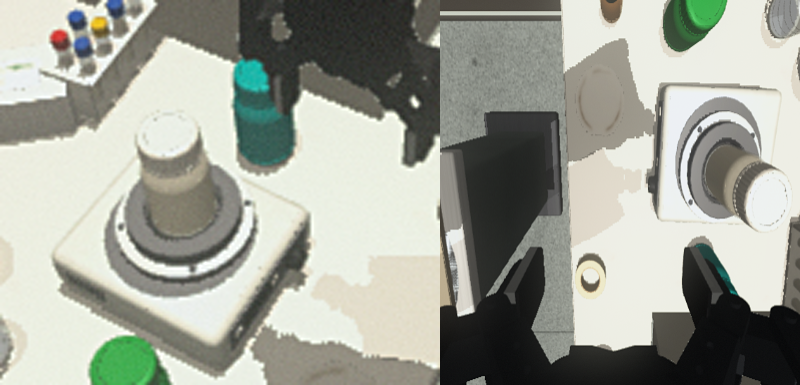

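```bash
python3 - <<'E'
from h import *
from scipy.optimize import least_squares
def top(Q,c,z,n):
    q=Q[(Q[:,2]>z-.006)&(Q[:,2]<z+.008)&(np.hypot(*(Q[:,:2]-c).T)<.017)]
    A=np.c_[q[:,:2]-c,np.ones(len(q))];s=least_squares(lambda a:A@a-q[:,2],[0,0,z],loss='soft_l1',f_scale=.0005).x;print(n,len(q),s.round(4))
for n in('scene','top','wrist'):
    T=T_cw(n,monitor.get_obs());p,d=eyes.camera(n);top(cloud(n,d,T).reshape(-1,3),np.array([.591,.152]),.1797,n)
    if n!='wrist': top(np.load(n+'0.npy').reshape(-1,3),np.array([.423,.18]),.1097,n+' bench')
E
```

```text
scene 157 [-0.0049 -0.0153  0.1796]
scene bench 188 [-0.0005 -0.0169  0.1097]
top 106 [-0.002  -0.0004  0.1794]
top bench 95 [-0.0052  0.0183  0.1095]
wrist 1647 [-0.0004  0.001   0.1799]
```

Since it stood on the bench, the cap top has risen by 69.9 mm, and its tilt is under 0.02 rad. The bottle is upright and its foot is on the seat's floor.

```bash
python3 -c "
from workcell import ticket;print(ticket.hand_in())"
```

```text
the job is handed in; nothing more can be done
None
```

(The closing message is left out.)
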